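# Put away vials, jars and slides after a reading

### The arm

A 6-joint arm with a two-finger parallel gripper is mounted at the origin on the work surface. World frame = base frame: x ahead of the robot, y to its left, z up, the work surface at z = 0. Lengths are in m, angles in degrees, forces in N, time in s.
With the tool pointing down it reaches from about 0.25 to 0.725 m from the base axis. Payload 9.7 kg.
Tool frame: the origin (TCP) lies midway between the tips of the shut fingers; the grasp point (between the pads) lies 19 mm behind it; z points along the fingers, y is the line along which they close (so a half turn about z gives the same grasp; the last joint's range is limited). The gripper opens to 85 mm and grips with 20 to 120 N. Pads are 22 mm wide; open, the fingers measure 114 mm over their backs; the gripper's body (76 mm by 85 mm) begins 54 mm behind the grasp point. The pads swing forward as they close: fully open they stand 13 mm farther back than shut.
Start: joints at [-66.75, 4.979, 10.078, 95.1, 0, 90], TCP at [0.217, -0.505, 0.231] pointing down, gripper open.
Joint ranges: [-179.16, 179.16], [-48.56, 103.87], [-65.8, 70.77], [-126.05, 130.52], [-82.76, 87.17], [-180, 180]. Speed limits (degrees/s): [127.2, 127.2, 147.25, 180, 180, 180].

### API

Orientations are given as [roll, pitch, yaw] about the fixed x, y, z axes, in that order (R = Rz(yaw) Ry(pitch) Rx(roll)).
In Python, from workcell import * gives the robot as it stands.
- The arm moves only by the tool servo_tool, never from a script. Its argument "moves" is a list of rows, each a list of 4 numbers: the shift along the world's x, y, z in parts of the range, where 1.0 means 100 cm, then the turn about the world's z in a scale on which 1.0 is 2 pi rad. A call has 1 to 20 rows; each row is the pose to reach, as a shift and turn from the pose commanded when the call began; what a row does not reach only later rows make up. A row lasts 1/12 s, in which the tool goes at most 41.7 mm and 7.16 degrees, less where a joint would pass 70% of its speed; a pose out of reach is approached as far as the arm can. A shift or turn number past 1, either way, is cut back to 1. A call with a gripper value outside its range is refused whole. "claw" is the closure, from 0 (fully open) to 1 (shut), set as the call begins (left out, the last holds). The fingers move at their own pace and stop on an object; "force" is the grip in N (left out, the last holds). Time passes only in rows, so rows that repeat a pose let the fingers close. It gives the time, the measured TCP pose, the force, the opening and the grip force at its end, in the units of the state.
- get_obs(): the state, without advancing time (a new reading comes with each control period).
- camera(name): name is "scene" or "top"; returns the picture (420x560x3 uint8, red, green, blue); there is no depth.
- get_calibration(name): a dict with "fx", "fy", "cx", "cy" (pixels), "rvec" (rotation vector, rad) and "tvec" (3), from world to camera coordinates, as OpenCV has them. Camera axes: x right, y down, z forward; pixel columns grow to the right and rows downward; lengths in m; the calibration is good to about 2 mm. A picture is of the moment at which its call begins. get_calibration takes no time and is no camera call.
- job_done(): hands the job in; it is judged then, once.
The state is a dict: "time": time; "q": joint angles; "qd": joint speeds; "joint_efforts": joint torques, N m; "ee_pos": TCP position; "tcp_rot": TCP orientation; "wrist_force": force on the tool from outside, world axes, zero at the start; "torque": the same for the moment, N m; "opening": finger opening in m; "grasp_force": force on a finger pad.
Only numpy, scipy, OpenCV 4.12 (cv2) and the standard library are available. Lean on these libraries where they do the work, as an engineer would, in place of code of your own. Each camera call takes 0.05 s, during which the arm holds its last target. There are 200 camera calls.

### The job

The readings are done: sort the loose samples on the bench into their grey trays. Stand the two slim vials in the tray with two small bays and the two squat jars in the tray with two large bays, one to each bay, and lay the slide box flat in the long undivided tray. Everything must sit right down on its bay's floor; keep the vials and jars upright throughout, and leave the beaker and the pipette tip box where they are.

Things in the scene. Friction and masses are not known exactly. Their poses are not given: they have to be found in the camera images.
- vial_1: slim round screw-cap vial, amber glass with white cap, standing upright, straight-sided: diameter 26 mm, height 62 mm (cap is the top 18 mm), about 40 g; one of two alike. Origin: centre of its underside, z up its axis
- vial_2: slim round screw-cap vial, amber glass with white cap, standing upright, straight-sided: diameter 26 mm, height 62 mm (cap is the top 18 mm), about 40 g; one of two alike. Origin: centre of its underside, z up its axis
- jar_1: squat round screw-lid jar, amber glass with white lid, standing upright, straight-sided: diameter 48 mm, height 50 mm (lid is the top 18 mm), about 100 g; one of two alike. Origin: centre of its underside, z up its axis
- jar_2: squat round screw-lid jar, amber glass with white lid, standing upright, straight-sided: diameter 48 mm, height 50 mm (lid is the top 18 mm), about 100 g; one of two alike. Origin: centre of its underside, z up its axis
- slide_box: closed white plastic box of microscope slides with a black seam and a paper label on top, lying flat: 36 mm wide (its x), 84 mm long (its y), 40 mm high, about 90 g. Origin: centre of its underside, z up
- vial_tray: the smallest grey tray, 52 mm (x) by 100 mm (y), with two small square bays side by side along y, each 44 by 44 mm inside, centred at x = 0, y = +24 and -24 mm. All walls 4 mm thick, rims 14 mm above the bench, bay floors 4 mm above the bench (10 mm deep). Origin: centre of the underside, at bench level; y along the tray's long side, z up. Fixed to the bench
- jar_tray: the largest grey tray, 76 mm (x) by 148 mm (y), with two large square bays side by side along y, each 68 by 68 mm inside, centred at x = 0, y = +36 and -36 mm. All walls 4 mm thick, rims 14 mm above the bench, bay floors 4 mm above the bench (10 mm deep). Origin: centre of the underside, at bench level; y along the tray's long side, z up. Fixed to the bench
- slide_tray: the undivided grey tray, 64 mm (x) by 112 mm (y), with a single long bay, 56 mm (x) by 104 mm (y) inside, centred on the origin. All walls 4 mm thick, rims 14 mm above the bench, bay floors 4 mm above the bench (10 mm deep). Origin: centre of the underside, at bench level; y along the tray's long side, z up. Fixed to the bench
- beaker: bystander: open white plastic beaker, 68 mm across, 75 mm high, loose. Origin: centre of its underside
- tip_box: bystander: blue box of pipette tips, 75 mm (x) by 110 mm (y), 55 mm high, loose. Origin: centre of its underside
Mind the look-alikes: they are no part of the job. What is shaped like the vial_2 but red or turquoise is not meant.

How it is judged:
By the outcome, as a careful person would: the job done as asked, in the order asked, and still so for the second after the job is handed in, with the robot touching nothing.
It also fails if it takes over 122 s, if anything falls off the work surface, if the arm or the gripper's body presses on something with over 40 N, if the wrist force passes 120 N, or if a joint passes its speed limit or range.

## Working session

There is one attempt and no reset: what is moved stays moved. The work goes in short steps, Python scripts to look and compute and a tool call to move; the robot and the scene stay as the last step left them, time stands still between calls to the robot, and variables do not carry over. Pictures are saved under pics/ and viewed, at most 14 in all, crops included, and the job is handed in when it is done.

Besides the shell and the picture viewer there is one more tool, called as a command line: name --pt "numbers of a row" for each row, then --argument value for the rest. servo_tool: Moves the arm, as the interface text tells. Its arguments: {"type":"object","properties":{"moves":{"type":"array","items":{"type":"array","items":{"type":"number"}}},"claw":{"type":"number"},"force":{"type":"number"}},"required":["moves"]}

```bash
mkdir -p pics; python3 - <<'E'
from workcell import *
import cv2
for n in("top","scene"):
    im=camera(n); cv2.imwrite(f"pics/{n}0.png",cv2.resize(im[:,:,::-1],(784,588),interpolation=cv2.INTER_CUBIC)); cv2.imwrite(f"pics/raw_{n}0.png",im[:,:,::-1])
    print(get_calibration(n))
print(get_obs())
E
```

```text
{'fx': 509.86435202381654, 'fy': 509.86435202381654, 'cx': 287.8817141809644, 'cy': 209.1872639857645, 'rvec': array([ 2.15256412, -2.09779258,  0.17897919]), 'tvec': array([-0.01183194,  0.52196409,  1.10731209])}
{'fx': 505.5934491704661, 'fy': 505.5934491704661, 'cx': 272.595935949889, 'cy': 211.52333364707587, 'rvec': array([ 1.92622235,  1.75709275, -0.5637746 ]), 'tvec': array([-0.06254869, -0.40130128,  1.43721564])}
{'time': 0.1, 'q': array([-6.67496100e+01,  5.00929388e+00,  1.00382754e+01,  9.51003506e+01,
        1.67668731e-03,  9.00013995e+01]), 'qd': array([ 0.02288165, -0.09416371,  0.09168557, -0.03532128, -0.03308623,
       -0.02792049]), 'joint_efforts': array([ 1.28033429e-03, -5.21561444e+01,  4.65654230e+01,  1.60429819e-02,
        7.76960201e-05,  4.44161145e-06]), 'ee_pos': array([ 0.2170356 , -0.50513343,  0.23063463]), 'tcp_rot': array([-1.79928631e+02, -1.67494280e-03,  2.32489885e+01]), 'wrist_force': array([-0.39831574,  0.2319829 , -0.15661021]), 'torque': array([-0.02468239,  0.02557225,  0.01359842]), 'grasp_force': 0.0, 'opening': 0.08528968839621774}
```

View pics/top0.png

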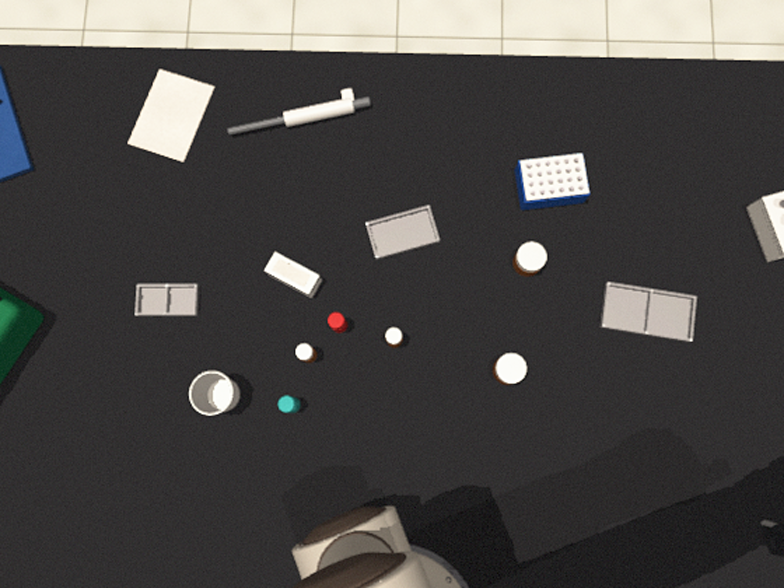

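View pics/scene0.png

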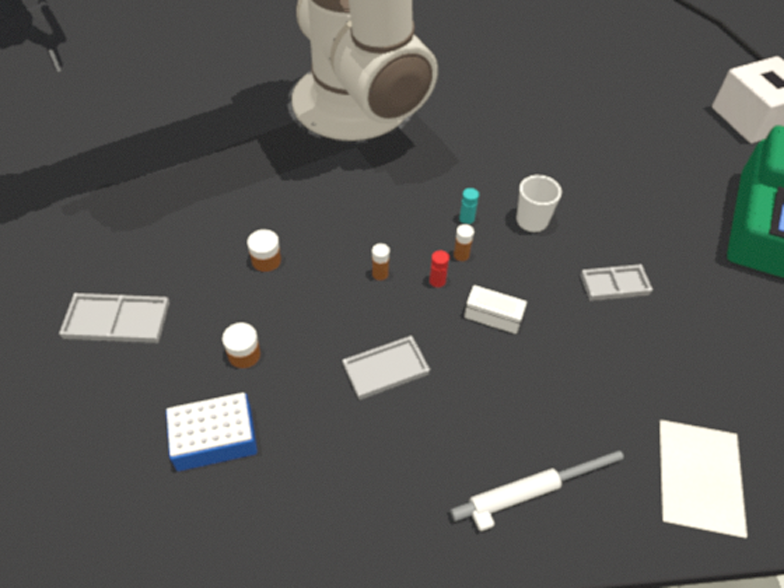

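The top view shows white-capped vials at (304,352) and (394,336). The red (337,321) and turquoise (287,404) ones are decoys, since the task calls for amber with a white cap. The jars are at (531,257) and (511,368) and the slide box is at (292,274). The vial tray is at (167,300), the slide tray at (402,232) and the jar tray at (649,312). Next I fit poses in both views and confirm the vials in a crop.

```bash
cat > fit.py <<'E'
import numpy as np, cv2
from scipy.optimize import minimize
from workcell import get_calibration
CAL={n:get_calibration(n) for n in("top","scene")}
def proj(P,n):
    c=CAL[n];K=np.array([[c["fx"],0,c["cx"]],[0,c["fy"],c["cy"]],[0,0,1]])
    return cv2.projectPoints(np.asarray(P,float),c["rvec"],c["tvec"],K,None)[0][:,0]
def back(u,v,z,n="top"):
    c=CAL[n];R=cv2.Rodrigues(c["rvec"])[0];d=R.T@[(u-c["cx"])/c["fx"],(v-c["cy"])/c["fy"],1];o=-R.T@c["tvec"]
    return (o+d*(z-o[2])/d[2])[:2]
def mask(im,seed,lo,sat=60):
    hsv=cv2.cvtColor(im,cv2.COLOR_BGR2HSV); m=((hsv[...,2]>lo)&(hsv[...,1]<sat)).astype(np.uint8)
    m=cv2.morphologyEx(m,cv2.MORPH_CLOSE,np.ones((3,3)))
    n,l=cv2.connectedComponents(m); k=l[int(seed[1]),int(seed[0])]
    if k==0: return None
    m=(l==k).astype(np.uint8); cs,_=cv2.findContours(m,0,2); h=np.zeros_like(m)
    cv2.drawContours(h,cs,-1,1,-1); return h
def cyl(r,z0,z1):
    a=np.linspace(0,2*np.pi,32,endpoint=False);return np.array([[r*np.cos(t),r*np.sin(t),z] for z in(z0,z1) for t in a])
def box(w,l,z0,z1): return np.array([[i*w/2,j*l/2,z] for i in(-1,1) for j in(-1,1) for z in(z0,z1)])
def fit(masks,P,p0,yaw=False):
    def sil(p,n,S=4):
        c,s=np.cos(p[2]),np.sin(p[2]); Q=P@np.array([[c,s,0],[-s,c,0],[0,0,1]])+[p[0],p[1],0]
        h=cv2.convexHull(proj(Q,n).astype(np.float32)); return h
    big={n:cv2.resize(m,None,fx=4,fy=4,interpolation=cv2.INTER_LINEAR if 0 else 0) for n,m in masks.items()}
    def cost(q):
        p=[q[0]/1e3,q[1]/1e3,q[2]/57.3 if yaw else 0];t=0
        for n,b in big.items():
            a=np.zeros_like(b); cv2.fillConvexPoly(a,np.round(((sil(p,n)+.5)*4-.5)*16).astype(np.int32),1,shift=4)
            t+=1-(a&b).sum()/(a|b).sum()
        return t/len(big)
    best=None
    for y in ([0,30,60,90,120,150] if yaw else [0]):
        x=np.array([p0[0]*1e3,p0[1]*1e3,y]); r=minimize(cost,x,method="Nelder-Mead",options=dict(initial_simplex=[x,x+[8,0,0],x+[0,8,0],x+[0,0,12]],maxiter=150))
        if best is None or r.fun<best.fun: best=r
    return best.x.round(1),round(best.fun,3)
E
cat > objs.py <<'E'
from fit import *
O={"vial_a":(cyl(.013,.044,.062),(304,352),(464,233),150,0),"vial_b":(cyl(.013,.044,.062),(394,336),(380,252),150,0),
"jar_a":(cyl(.024,.032,.050),(531,257),(240,340),150,0),"jar_b":(cyl(.024,.032,.050),(511,368),(263,243),150,0),
"slide_box":(box(.036,.084,0,.04),(292,274),(492,300),100,1),
"vial_tray":(box(.052,.1,0,.014),(152,300),(602,284),75,1),"jar_tray":(box(.076,.148,0,.014),(625,308),(95,317),75,1),"slide_tray":(box(.064,.112,0,.014),(402,232),(386,368),75,1),
"red":(cyl(.013,0.,.062),(337,321),(440,262),60,0),"turq":(cyl(.013,0,.062),(287,404),(469,197),60,0),
"beaker":(cyl(.034,0,.075),(222,395),(537,212),75,0),"tip_box":(box(.075,.11,0,.055),(553,175),(210,425),60,1)}
E
python3 - <<'E'
from objs import *
I={n:cv2.imread(f"pics/raw_{n}0.png") for n in("top","scene")}
for k,(P,a,b,lo,y) in O.items():
    M={}
    for n,s in(("top",a),("scene",b)):
        m=mask(I[n],(s[0]/1.4,s[1]/1.4),lo,256 if k in("red","turq","tip_box") else 60)
        if m is not None: M[n]=m
    p0=back(a[0]/1.4,a[1]/1.4,P[:,2].max())
    print(k,p0.round(3),{n:int(m.sum()) for n,m in M.items()},[fit({n:m},P,p0,y) for n,m in M.items()],fit(M,P,p0,y))
c=I["scene"][130:250,240:400]; cv2.imwrite("pics/crop0.png",cv2.resize(c,(800,600),interpolation=cv2.INTER_CUBIC))
E
```

```text
vial_a [0.421 0.155] {'top': 118, 'scene': 144} [(array([423.4, 157.2,  -3. ]), np.float64(0.096)), (array([424.6, 156.8,  -2.6]), np.float64(0.08))] (array([423.7, 156.9,  -1.2]), np.float64(0.095))
vial_b [0.45  0.014] {'top': 114, 'scene': 145} [(array([452.3,  16.1,  -2.4]), np.float64(0.084)), (array([453.6,  16.1,  -5.8]), np.float64(0.076))] (array([452.6,  16. ,  -1.8]), np.float64(0.091))
jar_a [ 0.586 -0.205] {'top': 363, 'scene': 481} [(array([ 590. , -206.5,    4.3]), np.float64(0.085)), (array([ 589.9, -204.8,   -1. ]), np.float64(0.043))] (array([ 589.8, -205.2,    1.7]), np.float64(0.072))
jar_b [ 0.405 -0.172] {'top': 390, 'scene': 386} [(array([ 406.6, -172.8,    9.5]), np.float64(0.048)), (array([ 408.2, -171.5,   -4.2]), np.float64(0.051))] (array([ 4.068e+02, -1.720e+02,  4.000e-01]), np.float64(0.065))
slide_box [0.55  0.184] {'top': 675, 'scene': 1053} [(array([554.2, 186.2, -27.4]), np.float64(0.052)), (array([555.9, 187.1, -28.2]), np.float64(0.077))] (array([554.6, 186.7, -27.4]), np.float64(0.067))
vial_tray [0.505 0.419] {'top': 1066, 'scene': 160004} [(arr
[... 709 characters left out ...]
), np.float64(0.998))] (array([473.9, 107.9,  -2.4]), np.float64(0.554))
turq [0.34  0.177] {'top': 172, 'scene': 222718} [(array([340.5, 180.2,  -2.1]), np.float64(0.07)), (array([ 957.9,  441.9, -998.8]), np.float64(0.998))] (array([340.5, 180.2,  -2. ]), np.float64(0.535))
beaker [0.35  0.275] {'top': 931, 'scene': 160004} [(array([355.1, 297. , -15. ]), np.float64(0.117)), (array([ 802.2,  318.2, -258.1]), np.float64(0.989))] (array([355.1, 297. , -15.1]), np.float64(0.555))
tip_box [ 0.724 -0.241] {'top': 1825, 'scene': 222718} [(array([ 723.2, -242.4,    8.6]), np.float64(0.061)), (array([ 864.6, -423.2,    7.2]), np.float64(0.981))] (array([ 723.5, -242.6,  189. ]), np.float64(0.524))
```

View pics/crop0.png

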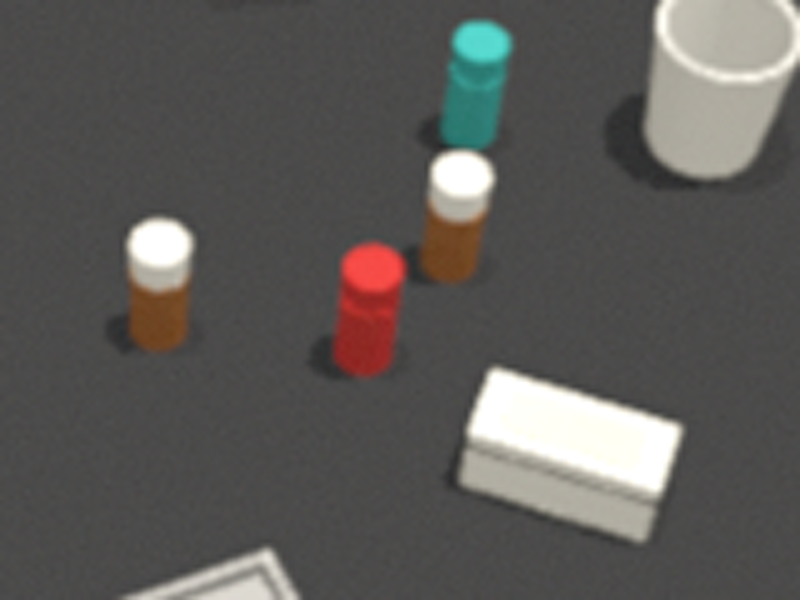

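The crop shows amber vials with white caps at crop (160,290) and (455,215); these are the ones meant. The red (370,310) and turquoise (478,85) ones are not. Moving above the vial_a position (0.424, 0.157).

The rows are not in the units I measure in: shifts go in shares of 100 cm and turns go in shares of 2 pi rad. I convert before sending: 66.2 cm / 100 = 0.662, 62 cm / 100 = 0.62, 1.214 rad / 6.2832 = 0.1932.

servo_tool --pt "0.03 0.09 -0.01 0.0159" --pt "0.06 0.18 -0.02 0.0318" --pt "0.09 0.27 -0.03 0.0637" --pt "0.12 0.36 -0.05 0.0955" --pt "0.15 0.45 -0.07 0.1273" --pt "0.18 0.54 -0.08 0.1592" --pt "0.207 0.62 -0.091 0.1751" --pt "0.207 0.662 -0.091 0.1932" --pt "0.207 0.662 -0.091 0.1932" --pt "0.207 0.662 -0.091 0.1932" --pt "0.207 0.662 -0.091 0.1932" --pt "0.207 0.662 -0.091 0.1932" --pt "0.207 0.662 -0.091 0.1932" --pt "0.207 0.662 -0.091 0.1932" --pt "0.207 0.662 -0.091 0.1932" --pt "0.207 0.662 -0.091 0.1932" --pt "0.207 0.662 -0.091 0.1932" --pt "0.207 0.662 -0.091 0.1932" --pt "0.207 0.662 -0.091 0.1932" --pt "0.207 0.662 -0.091 0.1932" --claw 0.3 --force 30

```text
time: 1.77
ee_pos: [0.4237, 0.1565, 0.14]
tcp_rot: [-179.9, 0.0, 92.8]
wrist_force: [0.1, -0.5, -0.3]
opening: 0.0599
grasp_force: 0.0
```

Scaled: -12.3 cm / 100 = -0.123, -11.3 cm / 100 = -0.113.

servo_tool --pt "0 0 -0.03 0" --pt "0 0 -0.06 0" --pt "0 0 -0.08 0" --pt "0 0 -0.1 0" --pt "0 0 -0.113 0" --pt "0 0 -0.123 0" --pt "0 0 -0.123 0" --pt "0 0 -0.123 0"

```text
time: 2.43
ee_pos: [0.4242, 0.156, 0.0177]
tcp_rot: [180.0, 0.0, 92.7]
wrist_force: [0.8, 0.9, -0.1]
opening: 0.0595
grasp_force: 0.0
```

servo_tool --pt "0 0 0 0" --pt "0 0 0 0" --pt "0 0 0 0" --pt "0 0 0 0" --pt "0 0 0 0" --pt "0 0 0 0" --pt "0 0 0 0" --pt "0 0 0 0" --claw 1 --force 30

```text
time: 3.1
ee_pos: [0.4247, 0.1568, 0.0183]
tcp_rot: [179.9, -0.0, 92.8]
wrist_force: [-0.6, -0.3, 6.7]
opening: 0.0253
grasp_force: 29.3
```

Scaled: 26.6 cm / 100 = 0.266, 8.35 cm / 100 = 0.0835.

servo_tool --pt "0 0 0.01 0" --pt "0 0 0.03 0" --pt "0 0 0.06 0" --pt "0 0 0.09 0" --pt "0.003 0.01 0.11 0" --pt "0.01 0.032 0.12 0" --pt "0.02 0.063 0.12 0" --pt "0.03 0.095 0.12 0" --pt "0.04 0.127 0.12 0" --pt "0.05 0.159 0.12 0" --pt "0.06 0.19 0.12 0" --pt "0.07 0.222 0.12 0" --pt "0.078 0.248 0.12 0" --pt "0.082 0.26 0.12 0" --pt "0.0835 0.266 0.12 0" --pt "0.0835 0.266 0.12 0" --pt "0.0835 0.266 0.12 0" --pt "0.0835 0.266 0.12 0"

```text
time: 4.6
ee_pos: [0.5075, 0.4217, 0.1377]
tcp_rot: [180.0, 0.0, 92.8]
wrist_force: [-0.2, 0.4, 0.2]
opening: 0.0251
grasp_force: 29.6
```

Scaled: -11.6 cm / 100 = -0.116, -11.5 cm / 100 = -0.115.

servo_tool --pt "0 0 -0.02 0" --pt "0 0 -0.05 0" --pt "0 0 -0.075 0" --pt "0 0 -0.09 0" --pt "0 0 -0.1 0" --pt "0 0 -0.107 0" --pt "0 0 -0.112 0" --pt "0 0 -0.115 0" --pt "0 0 -0.116 0" --pt "0 0 -0.116 0" --pt "0 0 -0.116 0"

```text
time: 5.52
ee_pos: [0.5081, 0.4229, 0.0224]
tcp_rot: [179.9, -0.0, 92.8]
wrist_force: [-0.9, -1.3, 3.5]
opening: 0.0248
grasp_force: 29.7
```

```bash
python3 - <<'E'
from workcell import *
import cv2
a=camera("top")[150:290,70:230,::-1]; b=camera("scene")[120:260,370:530,::-1]
cv2.imwrite("pics/p1.png",cv2.resize(cv2.hconcat([a.copy(),b.copy()]),(800,350),interpolation=cv2.INTER_CUBIC))
E
```

```text
(no output)
```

View pics/p1.png

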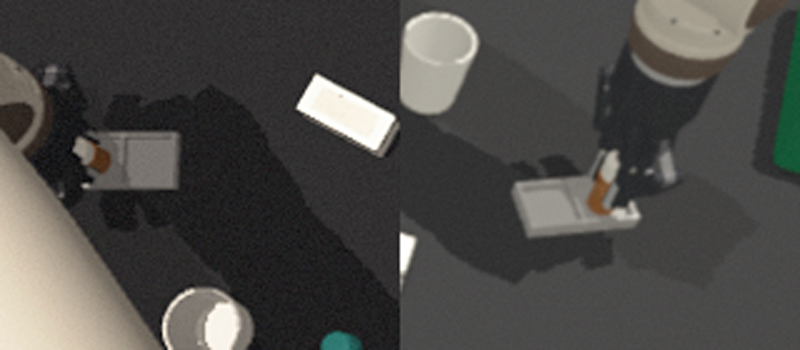

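The vial stands in its bay at crop (600,190), with light floor contact. I'll release it, lift, and go to vial_b (0.453, 0.016).

Scaled: 11.6 cm / 100 = 0.116, 10 cm / 100 = 0.1.

servo_tool --pt "0 0 0 0" --pt "0 0 0 0" --pt "0 0 0 0" --pt "0 0 0 0" --pt "0 0 0 0" --pt "0 0 0.015 0" --pt "0 0 0.04 0" --pt "0 0 0.07 0" --pt "0 0 0.1 0" --pt "0 0 0.116 0" --pt "0 0 0.116 0" --claw 0.3

```text
time: 6.53
ee_pos: [0.5089, 0.4237, 0.1422]
tcp_rot: [179.7, -0.2, 92.8]
wrist_force: [-0.7, 0.3, 0.8]
opening: 0.06
grasp_force: 0.0
```

Scaled: -40.65 cm / 100 = -0.4065, -39 cm / 100 = -0.39.

servo_tool --pt "-0.005 -0.04 0 0" --pt "-0.01 -0.08 0 0" --pt "-0.015 -0.12 0 0" --pt "-0.02 -0.16 0 0" --pt "-0.025 -0.2 0 0" --pt "-0.03 -0.24 0 0" --pt "-0.035 -0.28 0 0" --pt "-0.04 -0.32 0 0" --pt "-0.045 -0.36 0 0" --pt "-0.05 -0.39 0 0" --pt "-0.0545 -0.4065 0 0" --pt "-0.0545 -0.4065 0 0" --pt "-0.0545 -0.4065 0 0" --pt "-0.0545 -0.4065 0 0"

```text
time: 7.7
ee_pos: [0.4531, 0.0165, 0.1368]
tcp_rot: [-180.0, -0.0, 92.8]
wrist_force: [-0.0, 0.2, -0.5]
opening: 0.0599
grasp_force: 0.0
```

```bash
python3 - <<'E'
from workcell import *
import cv2
a=camera("top")[150:290,70:230,::-1]; b=camera("scene")[120:260,370:530,::-1]
cv2.imwrite("pics/p2.png",cv2.resize(cv2.hconcat([a.copy(),b.copy()]),(800,350),interpolation=cv2.INTER_CUBIC))
E
```

```text
(no output)
```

View pics/p2.png

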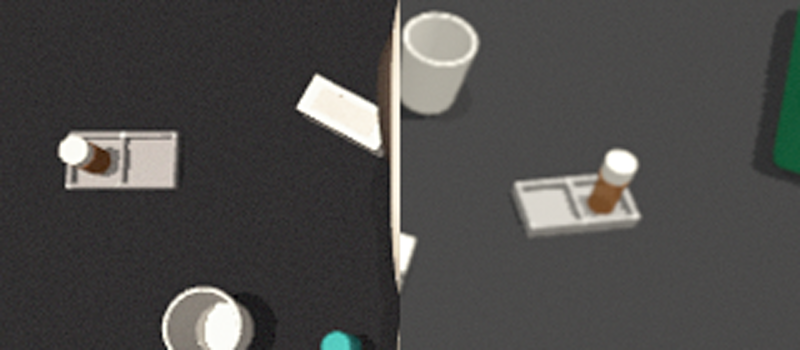

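```bash
python3 - <<'E'
from fit import *
from workcell import *
I={n:camera(n)[...,::-1].copy() for n in("top","scene")}
P=cyl(.013,.048,.066)
print([fit({n:mask(I[n],s,170)},P,(.5075,.4227)) for n,s in(("top",(100,210)),("scene",(370+88,120+66)))],
 [mask(I[n],s,170).sum() for n,s in(("top",(100,210)),("scene",(370+88,120+66)))])
for n in I: print(n,proj([[.5075,.4227,.004],[.5075,.4227,.048],[.5075,.4227,.066]],n).round(1).tolist())
E
```

```text
[(array([509.4, 417.9,   8.3]), np.float64(0.848)), (array([509.7, 423.4,   1.1]), np.float64(0.81))] [np.uint64(965), np.uint64(745)]
top [[108.5, 214.0], [101.7, 210.8], [98.7, 209.4]]
scene [[449.4, 200.2], [455.2, 188.2], [457.7, 183.0]]
```

The projected upright cap top, top view (98.7,209.4) and scene (457.7,183), matches what I see, so vial 1 is upright in its bay. Now grasping vial_b.

servo_tool --pt "0 0 -0.03 0" --pt "0 0 -0.06 0" --pt "0 0 -0.08 0" --pt "0 0 -0.1 0" --pt "0 0 -0.113 0" --pt "0 0 -0.12 0" --pt "0 0 -0.12 0" --pt "0 0 -0.12 0"

```text
time: 8.57
ee_pos: [0.4533, 0.0165, 0.0176]
tcp_rot: [-180.0, -0.0, 92.8]
wrist_force: [-0.4, -0.2, 1.3]
opening: 0.0599
grasp_force: 0.0
```

servo_tool --pt "0 0 0 0" --pt "0 0 0 0" --pt "0 0 0 0" --pt "0 0 0 0" --pt "0 0 0 0" --pt "0 0 0 0" --pt "0 0 0 0" --pt "0 0 0 0" --claw 1 --force 30

```text
time: 9.23
ee_pos: [0.4537, 0.0162, 0.0183]
tcp_rot: [179.9, -0.0, 92.8]
wrist_force: [-0.3, -0.0, 5.9]
opening: 0.0253
grasp_force: 29.3
```

Scaled: 35.8 cm / 100 = 0.358, 5.7 cm / 100 = 0.057.

servo_tool --pt "0 0 0.01 0" --pt "0 0 0.03 0" --pt "0 0 0.06 0" --pt "0 0 0.09 0" --pt "0.002 0.01 0.11 0" --pt "0.005 0.03 0.12 0" --pt "0.01 0.06 0.12 0" --pt "0.015 0.095 0.12 0" --pt "0.02 0.13 0.12 0" --pt "0.026 0.165 0.12 0" --pt "0.032 0.2 0.12 0" --pt "0.038 0.235 0.12 0" --pt "0.043 0.27 0.12 0" --pt "0.049 0.305 0.12 0" --pt "0.054 0.335 0.12 0" --pt "0.056 0.35 0.12 0" --pt "0.057 0.358 0.12 0" --pt "0.057 0.358 0.12 0" --pt "0.057 0.358 0.12 0" --pt "0.057 0.358 0.12 0"

```text
time: 10.9
ee_pos: [0.5102, 0.373, 0.1377]
tcp_rot: [180.0, 0.0, 92.8]
wrist_force: [-0.2, 0.7, -0.4]
opening: 0.0252
grasp_force: 29.6
```

Scaled: -11.6 cm / 100 = -0.116, -11.5 cm / 100 = -0.115.

servo_tool --pt "0 0 -0.02 0" --pt "0 0 -0.05 0" --pt "0 0 -0.075 0" --pt "0 0 -0.09 0" --pt "0 0 -0.1 0" --pt "0 0 -0.107 0" --pt "0 0 -0.112 0" --pt "0 0 -0.115 0" --pt "0 0 -0.116 0" --pt "0 0 -0.116 0" --pt "0 0 -0.116 0"

```text
time: 11.82
ee_pos: [0.5106, 0.3744, 0.0224]
tcp_rot: [179.9, -0.0, 92.8]
wrist_force: [-0.1, -1.5, 3.2]
opening: 0.0253
grasp_force: 29.6
```

Scaled: 11.6 cm / 100 = 0.116, 1.5 cm / 100 = 0.015.

servo_tool --pt "0 0 0 0" --pt "0 0 0 0" --pt "0 0 0 0" --pt "0 0 0 0" --pt "0 0 0 0" --pt "0 0 0.015 0" --pt "0 0 0.04 0" --pt "0 0 0.07 0" --pt "0 0 0.1 0" --pt "0 0 0.116 0" --pt "0 0 0.116 0" --pt "0 0 0.116 0" --claw 0.3

```text
time: 12.82
ee_pos: [0.5106, 0.3745, 0.1381]
tcp_rot: [179.9, -0.1, 92.8]
wrist_force: [0.5, -0.6, -0.7]
opening: 0.06
grasp_force: 0.0
```

Scaled: -54.65 cm / 100 = -0.5465, -10.3 cm / 100 = -0.103, -0.19 rad / 6.2832 = -0.0302.

servo_tool --pt "-0.007 -0.04 0 -0.0032" --pt "-0.015 -0.08 0 -0.0064" --pt "-0.022 -0.12 0 -0.0095" --pt "-0.03 -0.16 0 -0.0127" --pt "-0.038 -0.2 0 -0.0159" --pt "-0.045 -0.24 0 -0.0191" --pt "-0.052 -0.28 0 -0.0223" --pt "-0.06 -0.32 0 -0.0255" --pt "-0.068 -0.36 0 -0.0302" --pt "-0.075 -0.4 0 -0.0302" --pt "-0.082 -0.44 0 -0.0302" --pt "-0.09 -0.48 0 -0.0302" --pt "-0.097 -0.515 0 -0.0302" --pt "-0.101 -0.537 0 -0.0302" --pt "-0.103 -0.5465 0 -0.0302" --pt "-0.103 -0.5465 0 -0.0302" --pt "-0.103 -0.5465 0 -0.0302" --pt "-0.103 -0.5465 0 -0.0302" --pt "-0.103 -0.5465 0 -0.0302" --claw 0

```text
time: 14.4
ee_pos: [0.4073, -0.1712, 0.137]
tcp_rot: [-180.0, -0.0, 82.0]
wrist_force: [0.2, -0.0, -0.1]
opening: 0.0853
grasp_force: 0.0
```

Scaled: -12.4 cm / 100 = -0.124, -11.5 cm / 100 = -0.115.

servo_tool --pt "0 0 -0.03 0" --pt "0 0 -0.06 0" --pt "0 0 -0.08 0" --pt "0 0 -0.1 0" --pt "0 0 -0.115 0" --pt "0 0 -0.124 0" --pt "0 0 -0.124 0" --pt "0 0 -0.124 0"

```text
time: 15.07
ee_pos: [0.4073, -0.1718, 0.0136]
tcp_rot: [-180.0, -0.0, 82.0]
wrist_force: [0.9, -0.9, 0.3]
opening: 0.0852
grasp_force: 0.0
```

servo_tool --pt "0 0 0 0" --pt "0 0 0 0" --pt "0 0 0 0" --pt "0 0 0 0" --pt "0 0 0 0" --pt "0 0 0 0" --pt "0 0 0 0" --pt "0 0 0 0" --claw 1 --force 35

```text
time: 15.73
ee_pos: [0.4077, -0.1726, 0.0143]
tcp_rot: [179.9, 0.0, 81.9]
wrist_force: [-0.4, 0.4, 6.7]
opening: 0.0472
grasp_force: 35.7
```

Scaled: -26.9 cm / 100 = -0.269, 9.7 cm / 100 = 0.097.

servo_tool --pt "0 0 0.01 0" --pt "0 0 0.03 0" --pt "0 0 0.06 0" --pt "0.002 -0.005 0.085 0" --pt "0.007 -0.02 0.1 0" --pt "0.016 -0.045 0.105 0" --pt "0.026 -0.073 0.105 0" --pt "0.037 -0.103 0.105 0" --pt "0.048 -0.133 0.105 0" --pt "0.059 -0.163 0.105 0" --pt "0.07 -0.193 0.105 0" --pt "0.08 -0.222 0.105 0" --pt "0.089 -0.246 0.105 0" --pt "0.094 -0.261 0.105 0" --pt "0.097 -0.269 0.105 0" --pt "0.097 -0.269 0.105 0" --pt "0.097 -0.269 0.105 0" --pt "0.097 -0.269 0.105 0"

```text
time: 17.23
ee_pos: [0.504, -0.4404, 0.1186]
tcp_rot: [-180.0, -0.0, 81.9]
wrist_force: [-0.1, 0.0, -0.4]
opening: 0.0473
grasp_force: 36.3
```

servo_tool --pt "0 0 -0.02 0" --pt "0 0 -0.045 0" --pt "0 0 -0.065 0" --pt "0 0 -0.08 0" --pt "0 0 -0.09 0" --pt "0 0 -0.095 0" --pt "0 0 -0.098 0" --pt "0 0 -0.1 0" --pt "0 0 -0.101 0" --pt "0 0 -0.101 0" --pt "0 0 -0.101 0"

```text
time: 18.15
ee_pos: [0.5045, -0.4416, 0.0184]
tcp_rot: [179.9, 0.0, 81.9]
wrist_force: [-0.7, 1.0, 2.9]
opening: 0.0473
grasp_force: 36.4
```

Scaled: 10.1 cm / 100 = 0.101, 10 cm / 100 = 0.1.

servo_tool --pt "0 0 0 0" --pt "0 0 0 0" --pt "0 0 0 0" --pt "0 0 0 0" --pt "0 0 0 0" --pt "0 0 0.015 0" --pt "0 0 0.04 0" --pt "0 0 0.07 0" --pt "0 0 0.1 0" --pt "0 0 0.101 0" --pt "0 0 0.101 0" --pt "0 0 0.101 0" --claw 0

```text
time: 19.15
ee_pos: [0.504, -0.4413, 0.1177]
tcp_rot: [-180.0, -0.0, 81.9]
wrist_force: [0.2, 0.1, -1.1]
opening: 0.0856
grasp_force: 0.0
```

servo_tool --pt "0.012 0.033 0 0" --pt "0.024 0.066 0 0" --pt "0.036 0.099 0 0" --pt "0.048 0.132 0 0" --pt "0.06 0.165 0 0" --pt "0.072 0.198 0 0" --pt "0.081 0.222 0 0" --pt "0.086 0.236 0 0" --pt "0.086 0.236 0 0" --pt "0.086 0.236 0 0" --pt "0.086 0.236 0 0" --pt "0.086 0.236 -0.03 0" --pt "0.086 0.236 -0.06 0" --pt "0.086 0.236 -0.08 0" --pt "0.086 0.236 -0.096 0" --pt "0.086 0.236 -0.105 0" --pt "0.086 0.236 -0.105 0" --pt "0.086 0.236 -0.105 0"

```text
time: 20.65
ee_pos: [0.5898, -0.2062, 0.0135]
tcp_rot: [-180.0, 0.0, 81.9]
wrist_force: [-0.0, -0.1, 0.7]
opening: 0.0852
grasp_force: 0.0
```

servo_tool --pt "0 0 0 0" --pt "0 0 0 0" --pt "0 0 0 0" --pt "0 0 0 0" --pt "0 0 0 0" --pt "0 0 0 0" --pt "0 0 0 0" --pt "0 0 0 0" --claw 1 --force 35

```text
time: 21.32
ee_pos: [0.5907, -0.2056, 0.0145]
tcp_rot: [179.9, 0.0, 81.9]
wrist_force: [-1.3, -0.4, 6.3]
opening: 0.0472
grasp_force: 36.2
```

Bay + is at (0.514, -0.370), so the shift is -7.6, -16.5 cm.

Scaled: -16.5 cm / 100 = -0.165, -7.6 cm / 100 = -0.076.

servo_tool --pt "0 0 0.01 0" --pt "0 0 0.03 0" --pt "0 0 0.06 0" --pt "-0.002 -0.005 0.085 0" --pt "-0.007 -0.016 0.1 0" --pt "-0.016 -0.035 0.105 0" --pt "-0.028 -0.061 0.105 0" --pt "-0.04 -0.087 0.105 0" --pt "-0.052 -0.113 0.105 0" --pt "-0.063 -0.137 0.105 0" --pt "-0.071 -0.154 0.105 0" --pt "-0.075 -0.162 0.105 0" --pt "-0.076 -0.165 0.105 0" --pt "-0.076 -0.165 0.105 0" --pt "-0.076 -0.165 0.105 0" --pt "-0.076 -0.165 0.105 0"

```text
time: 22.65
ee_pos: [0.5147, -0.3693, 0.1184]
tcp_rot: [180.0, -0.0, 82.0]
wrist_force: [-0.3, 0.7, -1.5]
opening: 0.047
grasp_force: 36.3
```

Scaled: -10.1 cm / 100 = -0.101, -10 cm / 100 = -0.1.

servo_tool --pt "0 0 -0.02 0" --pt "0 0 -0.045 0" --pt "0 0 -0.065 0" --pt "0 0 -0.08 0" --pt "0 0 -0.09 0" --pt "0 0 -0.095 0" --pt "0 0 -0.098 0" --pt "0 0 -0.1 0" --pt "0 0 -0.101 0" --pt "0 0 -0.101 0" --pt "0 0 -0.101 0"

```text
time: 23.57
ee_pos: [0.5147, -0.3706, 0.0186]
tcp_rot: [179.9, 0.0, 81.9]
wrist_force: [-0.4, 2.5, 4.5]
opening: 0.0472
grasp_force: 36.6
```

Scaled: 10.1 cm / 100 = 0.101, 10 cm / 100 = 0.1.

servo_tool --pt "0 0 0 0" --pt "0 0 0 0" --pt "0 0 0 0" --pt "0 0 0 0" --pt "0 0 0 0" --pt "0 0 0.015 0" --pt "0 0 0.04 0" --pt "0 0 0.07 0" --pt "0 0 0.1 0" --pt "0 0 0.101 0" --pt "0 0 0.101 0" --pt "0 0 0.101 0" --claw 0

```text
time: 24.57
ee_pos: [0.514, -0.3703, 0.1178]
tcp_rot: [-180.0, -0.0, 81.9]
wrist_force: [-0.4, -1.0, -0.4]
opening: 0.0852
grasp_force: 0.0
```

Scaled: 55.7 cm / 100 = 0.557, 4.1 cm / 100 = 0.041, -0.339 rad / 6.2832 = -0.054.

servo_tool --pt "0.003 0.04 0.005 -0.0048" --pt "0.006 0.08 0.01 -0.0095" --pt "0.009 0.12 0.015 -0.0159" --pt "0.012 0.16 0.02 -0.0223" --pt "0.015 0.2 0.02 -0.0286" --pt "0.018 0.24 0.02 -0.035" --pt "0.021 0.28 0.02 -0.0414" --pt "0.024 0.32 0.02 -0.0477" --pt "0.027 0.36 0.02 -0.054" --pt "0.03 0.4 0.02 -0.054" --pt "0.033 0.44 0.02 -0.054" --pt "0.036 0.48 0.02 -0.054" --pt "0.039 0.52 0.02 -0.054" --pt "0.041 0.545 0.02 -0.054" --pt "0.041 0.557 0.02 -0.054" --pt "0.041 0.557 0.02 -0.054" --pt "0.041 0.557 0.02 -0.054" --pt "0.041 0.557 0.02 -0.054" --pt "0.041 0.557 0.02 -0.054" --claw 0.2

```text
time: 26.15
ee_pos: [0.5551, 0.1852, 0.1381]
tcp_rot: [-180.0, 0.0, 62.4]
wrist_force: [0.3, 0.2, -0.9]
opening: 0.0681
grasp_force: 0.0
```

Scaled: -12.5 cm / 100 = -0.125, -11.5 cm / 100 = -0.115.

servo_tool --pt "0 0 -0.03 0" --pt "0 0 -0.06 0" --pt "0 0 -0.08 0" --pt "0 0 -0.1 0" --pt "0 0 -0.115 0" --pt "0 0 -0.125 0" --pt "0 0 -0.125 0" --pt "0 0 -0.125 0"

```text
time: 26.82
ee_pos: [0.5551, 0.186, 0.0135]
tcp_rot: [-180.0, 0.0, 62.4]
wrist_force: [0.4, 0.2, 0.1]
opening: 0.0686
grasp_force: 0.0
```

servo_tool --pt "0 0 0 0" --pt "0 0 0 0" --pt "0 0 0 0" --pt "0 0 0 0" --pt "0 0 0 0" --pt "0 0 0 0" --pt "0 0 0 0" --pt "0 0 0 0" --claw 1 --force 35

```text
time: 27.48
ee_pos: [0.5559, 0.1869, 0.0146]
tcp_rot: [179.9, -0.1, 62.5]
wrist_force: [0.4, -1.6, 5.9]
opening: 0.0353
grasp_force: 36.4
```

Scaled: -18 cm / 100 = -0.18, -17.3 cm / 100 = -0.173, 0.782 rad / 6.2832 = 0.1245.

servo_tool --pt "0 0 0.01 0" --pt "0 0 0.03 0" --pt "0 0 0.06 0" --pt "0.002 -0.005 0.085 0.008" --pt "0.007 -0.016 0.1 0.0207" --pt "0.015 -0.033 0.105 0.035" --pt "0.026 -0.058 0.105 0.0509" --pt "0.038 -0.084 0.105 0.0684" --pt "0.05 -0.111 0.105 0.0859" --pt "0.062 -0.137 0.105 0.1019" --pt "0.072 -0.16 0.105 0.1146" --pt "0.078 -0.173 0.105 0.121" --pt "0.081 -0.18 0.105 0.1245" --pt "0.081 -0.18 0.105 0.1245" --pt "0.081 -0.18 0.105 0.1245" --pt "0.081 -0.18 0.105 0.1245"

```text
time: 28.82
ee_pos: [0.6359, 0.0073, 0.1185]
tcp_rot: [-180.0, -0.0, 107.3]
wrist_force: [0.1, 0.5, -0.9]
opening: 0.0353
grasp_force: 35.5
```

Scaled: -10.1 cm / 100 = -0.101, -10 cm / 100 = -0.1.

servo_tool --pt "0 0 -0.02 0" --pt "0 0 -0.045 0" --pt "0 0 -0.065 0" --pt "0 0 -0.08 0" --pt "0 0 -0.09 0" --pt "0 0 -0.095 0" --pt "0 0 -0.098 0" --pt "0 0 -0.1 0" --pt "0 0 -0.101 0" --pt "0 0 -0.101 0" --pt "0 0 -0.101 0"

```text
time: 29.73
ee_pos: [0.6367, 0.0069, 0.0187]
tcp_rot: [179.9, 0.0, 107.3]
wrist_force: [-2.2, 0.7, 5.6]
opening: 0.0354
grasp_force: 36.3
```

```bash
python3 - <<'E'
from workcell import *
import cv2
a=camera("top")[100:240,210:370,::-1]; b=camera("scene")[190:330,200:360,::-1]
cv2.imwrite("pics/p3.png",cv2.resize(cv2.hconcat([a.copy(),b.copy()]),(800,350),interpolation=cv2.INTER_CUBIC))
E
```

```text
(no output)
```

View pics/p3.png

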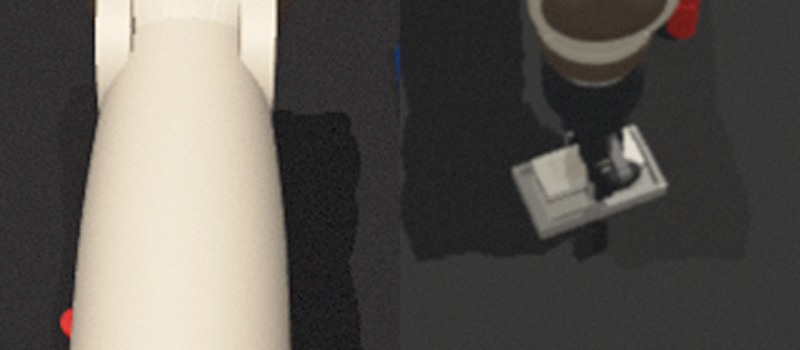

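The box lies in the long tray at crop (590,180), with floor contact. Releasing and retreating to the start side.

Scaled: 20 cm / 100 = 0.2, 18 cm / 100 = 0.18.

servo_tool --pt "0 0 0 0" --pt "0 0 0 0" --pt "0 0 0 0" --pt "0 0 0 0" --pt "0 0 0 0" --pt "0 0 0.015 0" --pt "0 0 0.04 0" --pt "0 0 0.07 0" --pt "0 0 0.1 0" --pt "0 0 0.14 0" --pt "0 0 0.18 0" --pt "0 0 0.2 0" --claw 0.2

```text
time: 30.83
ee_pos: [0.6367, 0.0066, 0.2227]
tcp_rot: [179.7, 0.1, 107.3]
wrist_force: [0.5, -0.1, 1.2]
opening: 0.0682
grasp_force: 0.0
```

Scaled: -51 cm / 100 = -0.51, -48 cm / 100 = -0.48, -1 rad / 6.2832 = -0.1592.

servo_tool --pt "-0.025 -0.03 0 -0.0159" --pt "-0.05 -0.06 0 -0.0318" --pt "-0.075 -0.09 0 -0.0477" --pt "-0.1 -0.12 0 -0.0637" --pt "-0.125 -0.15 0 -0.0796" --pt "-0.15 -0.18 0 -0.0955" --pt "-0.175 -0.21 0 -0.1114" --pt "-0.2 -0.24 0 -0.1273" --pt "-0.225 -0.27 0 -0.1432" --pt "-0.25 -0.3 0 -0.1592" --pt "-0.275 -0.33 0 -0.1592" --pt "-0.3 -0.36 0 -0.1592" --pt "-0.325 -0.39 0 -0.1592" --pt "-0.35 -0.42 0 -0.1592" --pt "-0.375 -0.45 0 -0.1592" --pt "-0.4 -0.48 0 -0.1592" --pt "-0.42 -0.51 0 -0.1592" --pt "-0.42 -0.51 0 -0.1592" --pt "-0.42 -0.51 0 -0.1592" --pt "-0.42 -0.51 0 -0.1592"

```text
time: 32.5
ee_pos: [0.2161, -0.5031, 0.2171]
tcp_rot: [-180.0, -0.0, 50.0]
wrist_force: [-0.1, 0.5, 0.2]
opening: 0.0679
grasp_force: 0.0
```

```bash
python3 - <<'E'
from workcell import *
import cv2
for n in("top","scene"):
    im=camera(n)[...,::-1].copy(); cv2.imwrite(f"pics/raw_{n}1.png",im)
    cv2.imwrite(f"pics/{n}1.png",cv2.resize(im,(784,588),interpolation=cv2.INTER_CUBIC))
from fit import *
def tr(p,yaw,y): c,s=np.cos(yaw/57.3),np.sin(yaw/57.3); return (p[0]-s*y,p[1]+c*y)
def draw(im,P,n): cv2.polylines(im,[np.round((cv2.convexHull(proj(P,n).astype(np.float32))*4+2)).astype(int)],True,(0,255,0),1)
rows=[]
for n in("top","scene"):
    big=cv2.resize(cv2.imread(f"pics/raw_{n}1.png"),None,fx=4,fy=4,interpolation=cv2.INTER_CUBIC)
    row=[]
    C=[]
    for y in(24,-24): C.append((cyl(.013,.004,.066),tr((.5087,.3987),2.8,y),0))
    for y in(36,-36): C.append((cyl(.024,.004,.054),tr((.5092,-.4056),-8.1,y),0))
    C.append((box(.036,.084,.004,.044),(.636,.007),17.3))
    for P,p,w in C:
        c,s=np.cos(w/57.3),np.sin(w/57.3); draw(big,P@np.array([[c,s,0],[-s,c,0],[0,0,1]])+[*p,0],n)
    for i in((.5087,.3987),(.5092,-.4056),(.636,.007)):
        u,v=(proj([[*i,.03]],n)[0]*4).astype(int); row.append(cv2.copyMakeBorder(big,200,200,200,200,0)[v+200-150:v+350,u+200-133:u+333])
    rows.append(cv2.hconcat([r[:300,:266] for r in row]))
cv2.imwrite("pics/chk.png",cv2.vconcat(rows)[:600,:800])
E
```

```text
(no output)
```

View pics/chk.png

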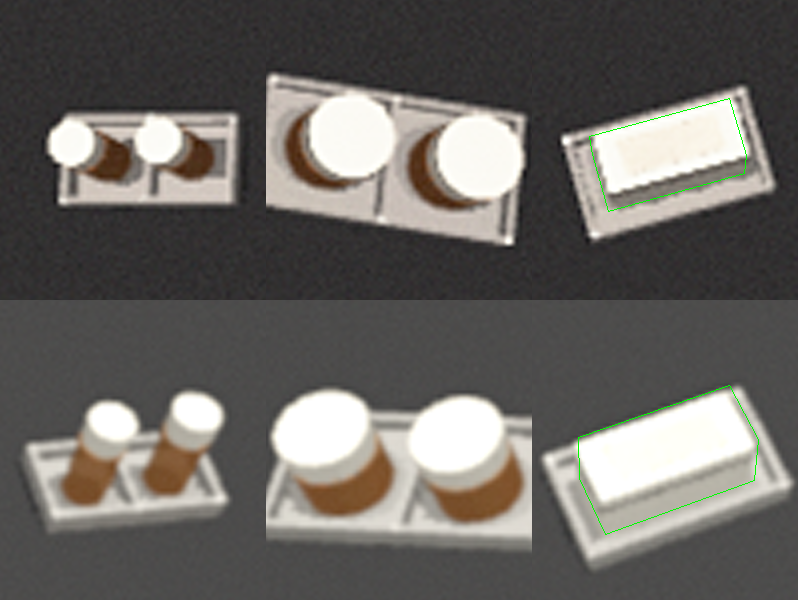

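View pics/scene1.png

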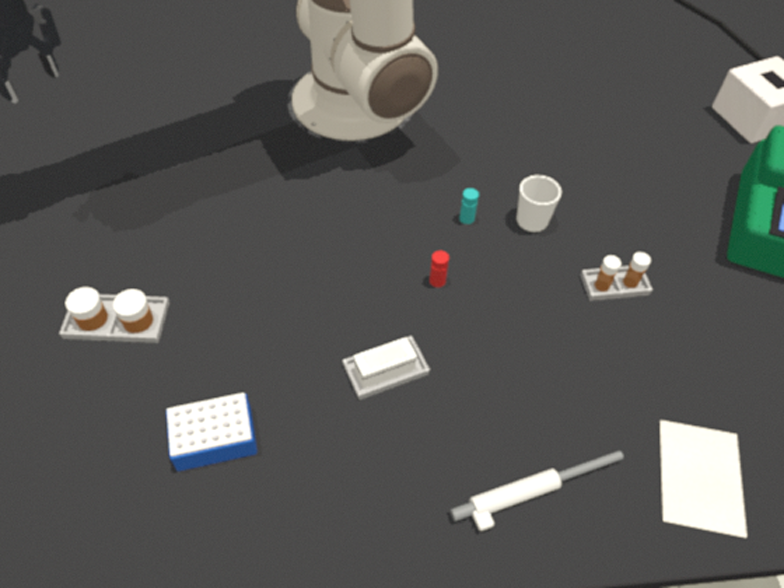

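The scene picture shows both vials at (607,273) and (637,270) and both jars at (88,308) and (133,312), all upright in their bays. The slide box is flat at (386,362). The beaker, tip box and look-alikes haven't moved. Handing in.

```bash
python3 -c "
from workcell import *
print(job_done())"
```

```text
the job is handed in; nothing more can be done
None
```

The job is handed in after about 33 s of robot time: the final pictures show both vials and both jars upright in their own bays and the slide box flat in the long tray, with the beaker and tip box untouched.

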